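# Hang the rinsed glue cups to drain over the drip tray

## Robot

A 6-joint arm with a two-finger parallel gripper is mounted at the origin on the work surface. World frame = base frame: x ahead of the robot, y to its left, z up, the work surface at z = 0. Lengths are in m, angles in rad, forces in N, time in s.
With the tool pointing down it reaches from about 0.375 to 0.975 m from the base axis. Payload 3.8 kg.
Tool frame: the origin (TCP) lies at the very end of the fingers, on their centre line; the grasp point (between the pads) lies 19 mm behind it; z points along the fingers, y is the line along which they close (so a half turn about z gives the same grasp; the last joint's range is limited). The gripper opens to 85 mm and grips with 20 to 120 N. Pads are 22 mm wide; open, the fingers measure 114 mm over their backs; the gripper's body (76 mm by 85 mm) begins 54 mm behind the grasp point. The pads swing forward as they close: fully open they stand 13 mm farther back than shut.
Start: joints at [1.299, 0.264, 1.604, -0, 1.274, -0.037], TCP at [0.157, 0.656, 0.231] pointing down, gripper open.
Joint ranges: [-2.63, 2.63], [-0.94, 2.18], [0.31, 2.57], [-1.31, 4.45], [0, 2.66], [-2.55, 2.55]. Speed limits (rad/s): [2.57, 2.57, 3.14, 3.14, 3.14, 3.14].

## Interface

Orientations are given as a rotation vector (axis times angle).
In Python, from workcell import monitor, viewer, workorder gives the robot as it stands.
- The arm moves only by the tool jog_arm, never from a script. Its argument "commands" is a list of rows, each an object with "travel": the shift along the tool's x, y, z in mm, a list of three; "rot": the turn, a rotation vector about the tool's x, y, z in degrees, a list of three; "claw": the closure in counts, from 0 (fully open) to 255 (shut). A call has exactly 5 rows; each row shifts and turns the commanded pose from where the row before left it, along the tool's axes as they then stand; what a row does not reach is not made up. A row lasts 1/10 s, in which the tool goes at most 50 mm and 8.59 degrees, less where a joint would pass 70% of its speed; a pose out of reach is approached as far as the arm can. A call is refused whole if a number of a shift passes 50 or a number of a turn 8.59, either way. A call with a gripper value outside its range is refused whole. The fingers move at their own pace and stop on an object; "force" is the grip in N (left out, the last holds). Time passes only in rows, so rows that do not move let the fingers close, or fill a call up. It gives the time, the measured TCP pose, the force, the opening and the grip force at its end, in the units of the state.
- monitor.read_state(): the state, without advancing time (a new reading comes with each control period).
- viewer.read_camera(name): name is "scene" or "top"; returns a dict with "color" (420x560x3 uint8, blue, green, red), "camera_matrix" (3x3 intrinsics, pixels), "R" (3x3) and "t" (3): a world point X has camera coordinates R X + t. Camera axes: x right, y down, z forward; pixel columns grow to the right and rows downward; lengths in m; the calibration is good to about 2 mm. A picture is of the moment at which its call begins. There is no depth.
- workorder.finish_job(): hands the job in; it is judged then, once.
The state is a dict: "time": time; "q": joint angles; "joint_vel": joint speeds; "joint_torque": joint torques, N m; "tool_pos": TCP position; "tcp_rot": TCP orientation; "wrist_force": force on the tool from outside, world axes, zero at the start; "torque": the same for the moment, N m; "width": opening from 0.0 (shut) to 1.0 (fully open); "grip_force": force on a finger pad.
Only numpy, scipy, OpenCV 4.12 (cv2) and the standard library are available. Lean on these libraries where they do the work, as an engineer would, in place of code of your own. Each camera call takes 0.05 s, during which the arm holds its last target. There are 200 camera calls.

## Task

Set the two rinsed glue cups to drain: slide the blue drip tray under the steel peg rack until it is home against the rack's back stop, squarely between the legs, and hang the red cup mouth-down on the red peg and the black cup on the black peg, each fully down on the ribs at the foot of its peg. Let go of everything, and leave the cork block and the glass jar where they are.

Things in the scene. Friction and masses are not known exactly. Their poses are not given: they have to be found in the camera images.
- red_cup: red plastic glue cup, a straight round tumbler 56 mm outside diameter, 90 mm tall, wall 3 mm, inside 50 mm wide and 86 mm deep, about 60 g; starts standing mouth-down on the counter. Origin at the centre of its open mouth (rim plane); z points from the mouth to the closed bottom (up at the start), so the closed bottom is at z = 90 mm
- black_cup: black plastic glue cup, a straight round tumbler 56 mm outside diameter, 90 mm tall, wall 3 mm, inside 50 mm wide and 86 mm deep, about 60 g; starts standing mouth-down on the counter. Origin at the centre of its open mouth (rim plane); z points from the mouth to the closed bottom (up at the start), so the closed bottom is at z = 90 mm
- red_peg: red round peg at rack y = +80 mm, leaning 30 degrees from vertical to the rack's front (-x); 40 mm diameter for 60 mm, then tapering to 18 mm at its tip, 80 mm from the origin. Origin: on its axis at the top of four red foot ribs (reach 33 mm) on which a hung cup's rim rests; z along the peg to the tip, y as the rack's. A seated cup's origin lies here (5 mm side play), its z along this z
- black_peg: black round peg at rack y = -80 mm, leaning 30 degrees from vertical to the rack's front (-x); 40 mm diameter for 60 mm, then tapering to 18 mm at its tip, 80 mm from the origin. Origin: on its axis at the top of four black foot ribs (reach 33 mm) on which a hung cup's rim rests; z along the peg to the tip, y as the rack's. A seated cup's origin lies here (5 mm side play), its z along this z
- rack: fixed steel rack, 290 mm wide, 95 mm high without pegs. Origin on the counter at its middle; x to its back, y along its width, z up. Sloping plate, lower front edge 52 mm up, 30 mm before the origin. Two legs (x -10 to 45 mm), inner faces at y = +-125 mm. Back stop: bar 30 mm high, front face at x = 30 mm; the tray is home with its origin at x = -35 mm, y about 0 (side play 15 mm)
- tray: blue plastic drip tray, 130 mm (x) by 220 mm (y), walls 15 mm high, 250 g, lying on the counter in front of the rack. Origin at the centre of its underside, z up, x towards the rack. Its handle is an upright tab in the middle of the front (-x) side, centred at x = -80 mm: 30 mm along x, 14 mm thick along y, 45 mm high from the counter
- cork_block: bystander: cork sanding block 100 x 60 x 35 mm, origin at the centre of its underside
- jar: bystander: squat clear glass jar with steel lid, 76 mm diameter, 70 mm tall, origin at the centre of its underside
Not all that is in view belongs to the job. What is shaped like the black_cup but green or yellow is not meant.

How it is judged:
At the end, for the whole second after the job is handed in: Each cup hangs on the peg of its own colour with the centre of its mouth within 10 mm of the peg's foot and its axis within 0.15 rad of the peg's; the tray lies on the counter, home under the rack (within 10 mm of the back stop, within 20 mm of the middle, square within 0.15 rad); all at rest (distance between red_cup and red_peg below 0.01 m and angle between the z axis of red_cup and the z axis of red_peg, either way round below 0.15 rad and linear speed of each of red_cup, black_cup, tray below 0.02 m/s and distance between black_cup and black_peg below 0.01 m and angle between the z axis of black_cup and the z axis of black_peg, either way round below 0.15 rad and x of tray in the frame of rack between -0.045 and -0.02 m and y of tray in the frame of rack between -0.02 and 0.02 m and angle between the x axis of tray and the x axis of rack, either way round below 0.15 rad and height (world z) of tray below 0.006 m); the robot touches nothing.
It fails at once if the cork sanding block is moved more than 30 mm (distance of cork_block from where it was at the start of the episode above 0.03 m).
It fails at once if the glass jar is moved more than 30 mm (distance of jar from where it was at the start of the episode above 0.03 m).
It also fails if it takes over 72 s, if anything falls off the work surface, if the arm or the gripper's body presses on something with over 40 N, if the wrist force passes 120 N, or if a joint passes its speed limit or range.

## Working session

There is one attempt and no reset: what is moved stays moved. The work goes in short steps, Python scripts to look and compute and a tool call to move; the robot and the scene stay as the last step left them, time stands still between calls to the robot, and variables do not carry over. Pictures are saved under pics/ and viewed, at most 10 in all, crops included, and the job is handed in when it is done.

Besides the shell and the picture viewer there is one more tool, called as name(argument=value, ...) on one line, values as JSON. jog_arm: Moves the arm, as the interface text tells. Its arguments: {"type":"object","properties":{"commands":{"type":"array","items":{"type":"object","properties":{"travel":{"type":"array","items":{"type":"number"}},"rot":{"type":"array","items":{"type":"number"}},"claw":{"type":"number"}}}},"force":{"type":"number"}},"required":["commands"]}

```bash
mkdir -p pics; cat > h.py <<'E'
import numpy as np, cv2
from scipy.spatial.transform import Rotation as Ro
from workcell import monitor, viewer, workorder
def cam(n):
    return viewer.read_camera(n)
def ray(c,u,v):
    d=c['R'].T@np.linalg.inv(c['camera_matrix'])@np.array([u,v,1.]); o=-c['R'].T@c['t']; return o,d
def onz(c,u,v,z):
    o,d=ray(c,u,v); return o+d*(z-o[2])/d[2]
def proj(c,X):
    p=c['camera_matrix']@(c['R']@np.array(X)+c['t']); return p[:2]/p[2]
E
python3 - <<'E'
from h import *
for n in('scene','top'):
    c=cam(n); cv2.imwrite(f'pics/{n}0.png',c['color']); print(n,-c['R'].T@c['t'],c['R'].round(2).tolist(),c['camera_matrix'][0,0])
s=monitor.read_state(); print(s['time'],s['tool_pos'],s['tcp_rot'],s['width'])
E
```

```text
scene [ 1.49304239 -0.7398039   1.00452354] [[0.61, 0.79, 0.02], [0.5, -0.36, -0.79], [-0.62, 0.49, -0.61]] 518.461699915744
top [ 0.44559649 -0.00318897  1.37934595] [[0.02, -1.0, -0.01], [-1.0, -0.02, -0.08], [0.08, 0.02, -1.0]] 468.87290061589056
0.1 [0.1568491  0.65585558 0.23010897] [-3.67969293e-01 -3.11963927e+00  3.05621573e-03] 1.0008550492168102
```

View pics/scene0.png

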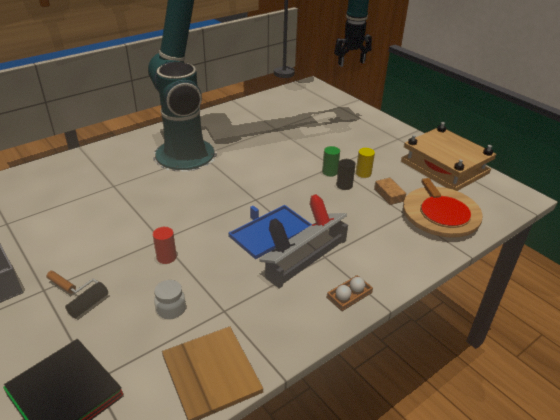

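View pics/top0.png

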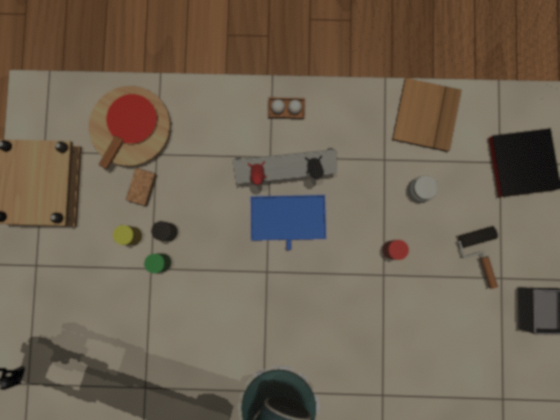

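Black-cup candidates in the top view: black (164,232), green (156,263), yellow (124,235), and the black roller (477,237). Red-cup candidates: red cup (397,250), and the red paint dish (131,119). By the description I choose black (164,232) and red (397,250). The rack is at (285,168) and the tray at (288,218), with its handle at (288,244). The bystanders are the cork block (141,187) and the jar (424,188). Next is one close crop to check.

```bash
python3 - <<'E'
from h import *
a=cv2.imread('pics/scene0.png'); b=cv2.imread('pics/top0.png')
def cr(i,u,v,w,h,W,H): return cv2.resize(i[v:v+h,u:u+w],(W,H),interpolation=cv2.INTER_CUBIC)
top=np.hstack([cr(a,220,180,140,105,400,300),cr(b,220,140,140,105,400,300)])
bot=np.hstack([cr(a,310,130,80,60,400,300),cr(a,130,215,80,60,400,300)])
cv2.imwrite('pics/crop.png',np.vstack([top,bot]))
E
```

```text
(no output)
```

View pics/crop.png

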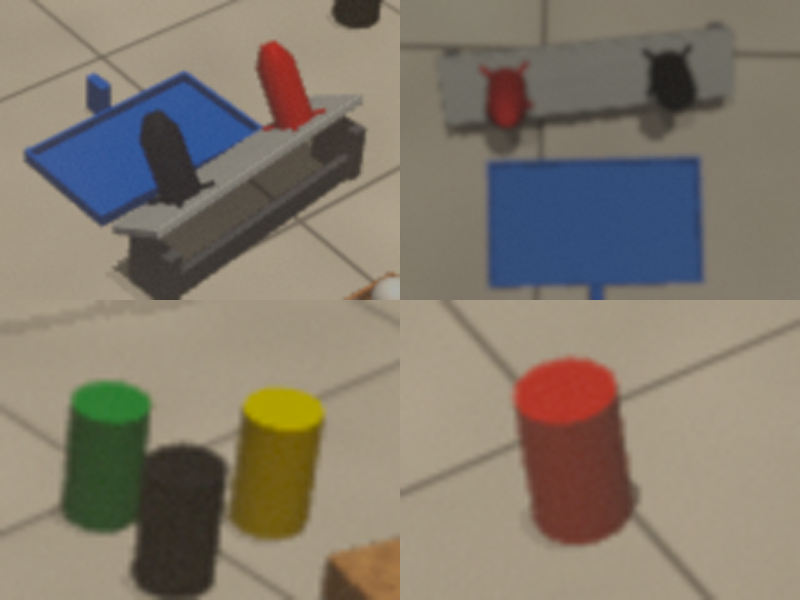

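```bash
cat >> h.py <<'E'
def mask(img,kind,box):
    hsv=cv2.cvtColor(img,cv2.COLOR_BGR2HSV).astype(int); H,S,V=[hsv[...,i] for i in range(3)]
    m={'red':((H<8)|(H>172))&(S>140)&(V>50),'blue':(H>100)&(H<130)&(S>110),'black':V<62,
       'grey':(S<28)&(V>90)}[kind]
    o=np.zeros_like(m); u,v,w,h=box; o[v:v+h,u:u+w]=m[v:v+h,u:u+w]
    n,l,st,_=cv2.connectedComponentsWithStats(o.astype(np.uint8))
    return (l==1+np.argmax(st[1:,4])).astype(np.uint8)
def cen(m):
    k=cv2.moments(m,True); return k['m10']/k['m00'],k['m01']/k['m00']
def tri(cs,ps):
    A=np.zeros((3,3)); b=np.zeros(3); L=[]
    for c,p in zip(cs,ps):
        o,d=ray(c,*p); d=d/np.linalg.norm(d); P=np.eye(3)-np.outer(d,d); A+=P; b+=P@o; L.append((P,o))
    X=np.linalg.solve(A,b); return X,[round(1e3*np.linalg.norm(P@(X-o)),1) for P,o in L]
E
python3 - <<'E'
from h import *
s=cam('scene'); t=cam('top')
for n,k,bs,bt in (('red','red',(145,220,40,50),(375,230,45,40)),('black','black',(330,155,28,36),(148,218,32,26))):
    ms=mask(s['color'],k,bs); mt=mask(t['color'],k,bt)
    print(n,ms.sum(),mt.sum(),cen(ms),cen(mt),onz(s,*cen(ms),.045).round(4),onz(t,*cen(mt),.045).round(4),tri((s,t),(cen(ms),cen(mt)))[0].round(3))
for n,k,bs,bt in (('redpeg','red',(305,185,30,50),(240,155,35,35)),('blackpeg','black',(265,212,35,50),(302,150,25,32))):
    for c,b in((s,bs),(t,bt)):
        m=mask(c['color'],k,b); ys,xs=np.nonzero(m); print(n,b,m.sum())
        for r in range(ys.min(),ys.max()+1): 
            q=xs[ys==r]; print((r,int(q.min()),int(q.max())),end=' ')
        print()
mt=mask(t['color'],'blue',(240,185,100,75)); 
core=cv2.morphologyEx(mt,cv2.MORPH_OPEN,np.ones((15,15),np.uint8)); r=cv2.minAreaRect(cv2.findNonZero(core))
P=np.array([onz(t,*p,.015) for p in cv2.boxPoints(r)]); print('tray',r,P.round(3).tolist(),P.mean(0))
print('handle',[ (int(v),int(np.nonzero(mt[v])[0].min()),int(np.nonzero(mt[v])[0].max())) for v in range(238,258) if mt[v].any()])
mg=mask(t['color'],'grey',(225,140,120,55)); r=cv2.minAreaRect(cv2.findNonZero(mg)); print('grey',mg.sum(),r,cv2.boxPoints(r).tolist())
print(t['color'][180,285],t['color'][195,230],t['color'][168,285])
E
```

```text
red 505 306 (163.0158415841584, 242.85940594059406) (397.1372549019608, 249.48039215686273) [ 0.4441 -0.3152  0.045 ] [ 0.4559 -0.325   0.045 ] [ 0.456 -0.321  0.057]
black 431 388 (345.0719257540603, 173.65429234338748) (164.0721649484536, 231.16494845360825) [0.4866 0.3405 0.045 ] [0.4917 0.3381 0.045 ] [0.491 0.337 0.049]
redpeg (305, 185, 30, 50) 354
(195, 313, 316) (196, 312, 318) (197, 312, 319) (198, 311, 320) (199, 311, 321) (200, 311, 322) (201, 311, 322) (202, 311, 322) (203, 311, 323) (204, 311, 323) (205, 311, 323) (206, 312, 324) (207, 312, 324) (208, 312, 324) (209, 313, 325) (210, 313, 325) (211, 313, 325) (212, 314, 326) (213, 314, 326) (214, 314, 326) (215, 315, 327) (216, 315, 327) (217, 315, 328) (218, 316, 332) (219, 316, 332) (220, 316, 329) (221, 317, 328) (222, 317, 326) (223, 317, 325) (224, 318, 323) 
redpeg (240, 155, 35, 35) 194
(165, 255, 259) (166, 252, 261) (167, 252, 261) (168, 252, 261) (169, 252, 262) (170, 252, 262) (171, 252, 262) (172, 252, 262) (173, 252, 262) (174, 252, 262) (175, 252, 263) (176, 251, 263) (177, 251, 263) (178, 252, 262) (179, 25
[... 988 characters left out ...]
79, 313, 315) 
tray ((288.0, 217.0), (42.0, 72.0), 90.0) [[0.602, 0.092, 0.015], [0.607, -0.119, 0.015], [0.484, -0.121, 0.015], [0.479, 0.088, 0.015]] [ 0.54297365 -0.01472727  0.015     ]
handle [(238, 252, 312), (239, 253, 290), (240, 287, 290), (241, 287, 289), (242, 287, 289), (243, 287, 289), (244, 287, 289), (245, 287, 289), (246, 287, 289), (247, 287, 289), (248, 287, 289)]
grey 1120 ((300.4527282714844, 164.8805389404297), (22.944377899169922, 70.68722534179688), 83.34557342529297) [[264.017822265625, 157.58128356933594], [334.22882080078125, 149.38999938964844], [336.88763427734375, 172.17979431152344], [266.6766357421875, 180.37107849121094]]
[55 62 66] [107 123 131] [ 98 106 108]
```

```bash
python3 - <<'E'
from h import *
s=cam('scene'); t=cam('top')
for a,b in (((315,196.3),(257,181)),((274.3,221.3),(315.6,176.4))):
    X,e=tri((s,t),(a,b)); print('tip',X.round(4),e)
# cup red relaxed: 
for c,b in((s,(145,220,40,50)),(t,(375,230,45,40))):
    hsv=cv2.cvtColor(c['color'],cv2.COLOR_BGR2HSV).astype(int); m=(((hsv[...,0]<10)|(hsv[...,0]>170))&(hsv[...,1]>115)); u,v,w,h=b; o=np.zeros(m.shape,np.uint8); o[v:v+h,u:u+w]=m[v:v+h,u:u+w]
    print('redcup',o.sum(),cen(o),onz(c,*cen(o),.045).round(4),cv2.boundingRect(o))
# plate edges in top view: gray saturation per column
sat=cv2.cvtColor(t['color'],cv2.COLOR_BGR2HSV)[...,1].astype(int); V=t['color'].max(2).astype(int)
pf=[];pb=[]
for u in list(range(242,250))+list(range(268,303))+list(range(326,333)):
    col=np.nonzero((sat[140:195,u]<32)&(V[140:195,u]>85))[0]+140
    if len(col)>8: pf.append((u,col.max()+.5)); pb.append((u,col.min()-.5))
for n,p,z in(('front',pf,.052),('back',pb,.095)):
    W=np.array([onz(t,*q,z) for q in p]); k=cv2.fitLine(W[:,:2].astype(np.float32),cv2.DIST_HUBER,0,.01,.01).ravel(); print(n,k,np.degrees(np.arctan2(-k[0]*np.sign(k[1]),abs(k[1]))),p[0],p[-1])
for v in (160,168): 
    print([(u,int(sat[v,u]),int(V[v,u])) for u in list(range(228,242))+list(range(328,344))])
# handle + tray edges
m=mask(t['color'],'blue',(240,185,100,75))
ed=[(u,np.nonzero(m[:,u])[0].min()-.5) for u in range(258,320,2)]
W=np.array([onz(t,*q,.015) for q in ed]); k=np.polyfit(W[:,1],W[:,0],1); print('tray back edge x=',k,np.degrees(np.arctan(-k[0])))
print('handle',proj(t,[.465,-.015,.045]),onz(t,288.0,248.5,.045),onz(t,288,248.5,0))
E
```

```text
tip [0.6286 0.0727 0.1485] [np.float64(2.7), np.float64(2.7)]
tip [ 0.645  -0.0828  0.1427] [np.float64(2.3), np.float64(2.3)]
redcup 661 (164.1497730711044, 244.36308623298032) [ 0.4516 -0.3156  0.045 ] (153, 227, 23, 37)
redcup 387 (395.9121447028424, 249.46511627906978) [ 0.4558 -0.3216  0.045 ] (383, 240, 26, 20)
front [ 0.02300317 -0.9997354   0.60412186 -0.00338121] 1.3181008 (242, np.float64(182.5)) (332, np.float64(173.5))
back [ 0.12929259 -0.9916065   0.7114907  -0.00936661] 7.4287157 (242, np.float64(159.5)) (332, np.float64(149.5))
[(228, 48, 128), (229, 48, 127), (230, 44, 127), (231, 45, 125), (232, 43, 120), (233, 38, 115), (234, 32, 112), (235, 27, 105), (236, 28, 102), (237, 26, 99), (238, 30, 101), (239, 27, 103), (240, 26, 106), (241, 26, 108), (328, 25, 110), (329, 25, 110), (330, 28, 110), (331, 28, 110), (332, 25, 110), (333, 25, 110), (334, 26, 109), (335, 30, 110), (336, 33, 109), (337, 42, 114), (338, 48, 118), (339, 49, 120), (340, 49, 120), (341, 47, 119), (342, 47, 119), (343, 47, 119)]
[(228, 48, 127), (229, 48, 128), (230, 48, 127), (231, 47, 126), (232, 44, 122), (233, 40, 115), (234, 35, 109), (235, 28, 110), (236, 27, 112), (237, 25, 111), (238, 25, 111), (239, 25, 110), (240, 25, 110), (241, 25, 111), (328, 26, 108), (329, 25, 110), (330, 25, 110), (331, 23, 109), (332, 26, 108), (333, 28, 109), (334, 25, 110), (335, 25, 110), (336, 31, 114), (337, 38, 122), (338, 43, 129), (339, 44, 132), (340, 47, 131), (341, 47, 131), (342, 47, 131), (343, 47, 131)]
tray back edge x= [-0.04172983  0.60307757] 2.3895568999659687
handle [287.54394448 243.56690242] [ 0.45107662 -0.01660966  0.045     ] [ 0.45126143 -0.01706227  0.        ]
```

```bash
cat >> h.py <<'E'
def Rt(az,tilt=0):
    a,t=np.radians([az,tilt]); y=np.array([np.cos(a),np.sin(a),0]); h=np.array([np.sin(a),-np.cos(a),0])
    z=np.sin(t)*h-np.cos(t)*np.array([0,0,1]); return np.array([np.cross(y,z),y,z]).T
def plan(*wps):
    "waypoints (x,y,z,az,tilt): turn first (old frame), then shift in the new frame"
    s=monitor.read_state(); p=np.array(s['tool_pos']); R=Ro.from_rotvec(s['tcp_rot']).as_matrix()
    print('t',round(s['time'],2),'pos',p.round(4),'az',np.degrees(np.arctan2(R[1,1],R[0,1])).round(1),'tilt',np.degrees(np.arccos(-R[2,2])).round(1),'w',round(s['width'],3),'F',np.round(s['wrist_force'],1),'q',np.round(s['q'],2))
    for w in wps:
        q=np.array(w[:3]); N=Rt(*w[3:]); rv=np.degrees(Ro.from_matrix(R.T@N).as_rotvec()); tr=1e3*N.T@(q-p)
        print('rot',rv.round(1),'travel',tr.round(0),'rows',round(max(abs(tr).max()/50,abs(rv).max()/8.59),1)); p,R=q,N
E
python3 -c "
from h import *
plan((.40,.30,.23,92.4,0),(.459,-.017,.13,92.4,0),(.459,-.017,.014,92.4,0))"
```

```text
t 0.3 pos [0.157  0.6562 0.2308] az 76.5 tilt 0.0 w 0.998 F [ 0.3 -0.2 -0.3] q [ 1.3   0.26  1.6   0.    1.27 -0.04]
rot [ -0.   -0.  -15.9] travel [-228. -366.    1.] rows 7.3
rot [0. 0. 0.] travel [ -46. -319.  100.] rows 6.4
rot [0. 0. 0.] travel [  0.   0. 116.] rows 2.3
```

jog_arm(commands=[{"rot": [0,0,-8]},{"rot": [0,0,-7.9]},{"travel": [-25,-40,0]},{"travel": [-25,-40,0]},{"travel": [-25,-40,0]}])

```text
$.commands[0]: bad value
```

jog_arm(commands=[{"travel": [-25,-40,0]},{"travel": [-25,-40,0]},{"travel": [-25,-40,0]},{"travel": [-25,-40,0]},{"travel": [-25,-40,0]}])

```text
$.commands[0]: bad value
```

jog_arm(commands=[{"travel": [-25,-40,0]},{"travel": [-6,-40,12]},{"travel": [-6,-40,12]},{"travel": [-6,-40,12]},{"travel": [-6,-40,12]}])

```text
$.commands[0]: bad value
```

jog_arm(commands=[{"travel": [-6,-40,12]},{"travel": [-6,-40,12]},{"travel": [-6,-40,12]},{},{}])

```text
$.commands[0]: bad value
```

```bash
python3 -c "
from h import *
plan((.459,-.017,.06,92.4,0),(.459,-.017,.014,92.4,0))"
```

```text
t 0.3 pos [0.157  0.6562 0.2308] az 76.5 tilt 0.0 w 0.998 F [ 0.3 -0.2 -0.3] q [ 1.3   0.26  1.6   0.    1.27 -0.04]
rot [ -0.   -0.  -15.9] travel [-274. -685.  171.] rows 13.7
rot [0. 0. 0.] travel [ 0.  0. 46.] rows 0.9
```

All three fields appear to be required in each row.

jog_arm(commands=[{"travel": [0,0,0],"rot": [0,0,-8],"claw": 0},{"travel": [0,0,0],"rot": [0,0,-7.9],"claw": 0},{"travel": [-25,-40,0],"rot": [0,0,0],"claw": 0},{"travel": [-25,-40,0],"rot": [0,0,0],"claw": 0},{"travel": [-25,-40,0],"rot": [0,0,0],"claw": 0}], force=40)

```text
time: 0.8
tool_pos: [0.2375, 0.5386, 0.231]
tcp_rot: [-0.069, 3.141, -0.0]
wrist_force: [1.2, -0.1, 1.0]
width: 1.0
grip_force: 0.0
```

jog_arm(commands=[{"travel": [-25,-40,0],"rot": [0,0,0],"claw": 0},{"travel": [-25,-40,0],"rot": [0,0,0],"claw": 0},{"travel": [-25,-40,0],"rot": [0,0,0],"claw": 0},{"travel": [-25,-40,0],"rot": [0,0,0],"claw": 0},{"travel": [-25,-40,0],"rot": [0,0,0],"claw": 0}])

```text
time: 1.3
tool_pos: [0.3713, 0.3437, 0.2315]
tcp_rot: [-0.068, 3.14, 0.001]
wrist_force: [0.6, 0.4, 1.6]
width: 1.0
grip_force: 0.0
```

jog_arm(commands=[{"travel": [-25,-40,0],"rot": [0,0,0],"claw": 0},{"travel": [-6,-40,12],"rot": [0,0,0],"claw": 0},{"travel": [-6,-40,12],"rot": [0,0,0],"claw": 0},{"travel": [-6,-40,12],"rot": [0,0,0],"claw": 0},{"travel": [-6,-40,12],"rot": [0,0,0],"claw": 0}])

```text
time: 1.8
tool_pos: [0.4282, 0.146, 0.1831]
tcp_rot: [-0.067, 3.14, 0.0]
wrist_force: [0.9, -0.2, 0.0]
width: 1.002
grip_force: 0.0
```

jog_arm(commands=[{"travel": [-6,-40,12],"rot": [0,0,0],"claw": 0},{"travel": [-6,-40,12],"rot": [0,0,0],"claw": 0},{"travel": [-6,-40,12],"rot": [0,0,0],"claw": 0},{"travel": [0,0,0],"rot": [0,0,0],"claw": 0},{"travel": [0,0,0],"rot": [0,0,0],"claw": 0}])

```text
time: 2.3
tool_pos: [0.4509, 0.0278, 0.1471]
tcp_rot: [0.062, -3.14, -0.001]
wrist_force: [-1.5, 0.4, -0.5]
width: 1.005
grip_force: 0.0
```

```bash
python3 -c "
from h import *
plan((.459,-.017,.06,92.4,0),(.459,-.017,.014,92.4,0))"
```

```text
t 2.3 pos [0.4509 0.0278 0.1471] az 92.3 tilt 0.1 w 1.005 F [-1.5  0.4 -0.5] q [ 0.01 -0.09  2.15  0.    1.08 -1.6 ]
rot [ 0.  -0.  -0.1] travel [ -6. -45.  87.] rows 1.7
rot [0. 0. 0.] travel [ 0.  0. 46.] rows 0.9
```

jog_arm(commands=[{"travel": [-6,-45,0],"rot": [0,0,0],"claw": 0},{"travel": [0,0,43],"rot": [0,0,0],"claw": 0},{"travel": [0,0,44],"rot": [0,0,0],"claw": 0},{"travel": [0,0,23],"rot": [0,0,0],"claw": 0},{"travel": [0,0,23],"rot": [0,0,0],"claw": 0}])

```text
time: 2.8
tool_pos: [0.4588, -0.0147, 0.0133]
tcp_rot: [0.07, -3.14, -0.001]
wrist_force: [0.8, -0.4, 0.7]
width: 1.0
grip_force: 0.0
```

jog_arm(commands=[{"travel": [0,0,0],"rot": [0,0,0],"claw": 255},{"travel": [0,0,0],"rot": [0,0,0],"claw": 255},{"travel": [0,0,0],"rot": [0,0,0],"claw": 255},{"travel": [0,0,0],"rot": [0,0,0],"claw": 255},{"travel": [0,0,0],"rot": [0,0,0],"claw": 255}])

```text
time: 3.3
tool_pos: [0.4603, -0.0162, 0.0158]
tcp_rot: [-0.067, 3.138, -0.001]
wrist_force: [-5.1, 0.5, 10.8]
width: 0.155
grip_force: 40.2
```

```bash
python3 - <<'E'
from h import *
c=cam('scene'); cv2.imwrite('pics/g1.png',cv2.resize(c['color'][160:300,190:370],(720,560)))
r=np.array([.680,0,0]); Rk=Ro.from_euler('z',6.7,degrees=True).as_matrix()
h=r+Rk@[-.117,0,0]; print('handle home',h)
plan((h[0],h[1],.014,96.7,0))
E
```

```text
handle home [ 0.56379903 -0.01365048  0.        ]
t 3.35 pos [ 0.4604 -0.0163  0.0158] az 92.4 tilt 0.2 w 0.156 F [-1.5  1.3  6.1] q [-0.09  0.11  2.24  0.    0.79 -1.7 ]
rot [-0.   0.2 -4.3] travel [-103.   -9.    2.] rows 2.1
```

View pics/g1.png

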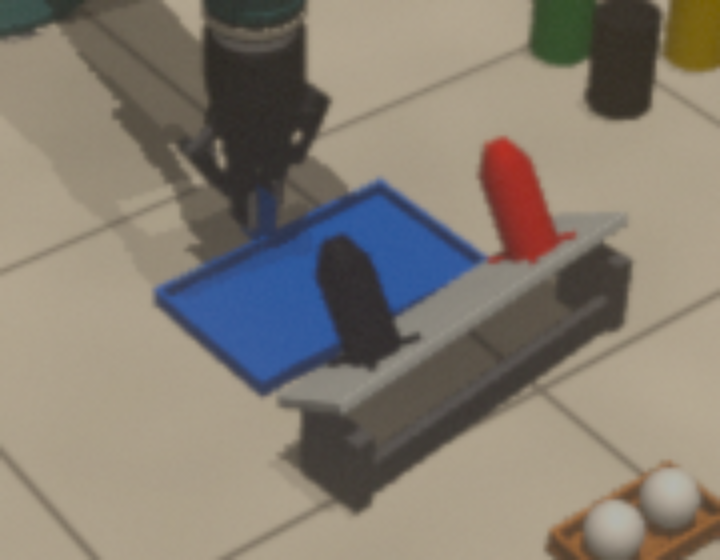

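The handle is between the pads at crop (262,212), with width 0.155 (about 13 mm). Now slide the tray in.

jog_arm(commands=[{"travel": [0,-4,-1],"rot": [0,0,-4.3],"claw": 255},{"travel": [-20,-1,0],"rot": [0,0,0],"claw": 255},{"travel": [-20,-1,0],"rot": [0,0,0],"claw": 255},{"travel": [-20,-1,0],"rot": [0,0,0],"claw": 255},{"travel": [-20,-1,0],"rot": [0,0,0],"claw": 255}])

```text
time: 3.85
tool_pos: [0.5386, -0.0149, 0.0154]
tcp_rot: [0.185, -3.134, -0.0]
wrist_force: [-6.5, 0.6, 6.4]
width: 0.16
grip_force: 40.6
```

jog_arm(commands=[{"travel": [-5,0,0],"rot": [0,0,0],"claw": 255},{"travel": [-5,0,0],"rot": [0,0,0],"claw": 255},{"travel": [-4,0,0],"rot": [0,0,0],"claw": 255},{"travel": [-3,0,0],"rot": [0,0,0],"claw": 255},{"travel": [0,0,0],"rot": [0,0,0],"claw": 255}])

```text
time: 4.35
tool_pos: [0.5543, -0.0129, 0.0154]
tcp_rot: [0.185, -3.133, -0.0]
wrist_force: [-3.9, -0.6, 5.5]
width: 0.159
grip_force: 40.5
```

```bash
python3 - <<'E'
from h import *
c=cam('scene'); t=cam('top'); 
cv2.imwrite('pics/g2.png',np.hstack([cv2.resize(c['color'][180:300,220:360],(400,343)),cv2.resize(t['color'][140:260,220:360],(400,343))]))
plan((.5638,-.0137,.014,96.7,0))
E
```

```text
t 4.45 pos [ 0.5543 -0.0129  0.0154] az 96.7 tilt 0.1 w 0.158 F [-3.7 -0.1  5.7] q [-0.07  0.27  2.04 -0.    0.84 -1.76]
rot [ 0.  -0.1  0. ] travel [-9. -2.  1.] rows 0.2
```

View pics/g2.png

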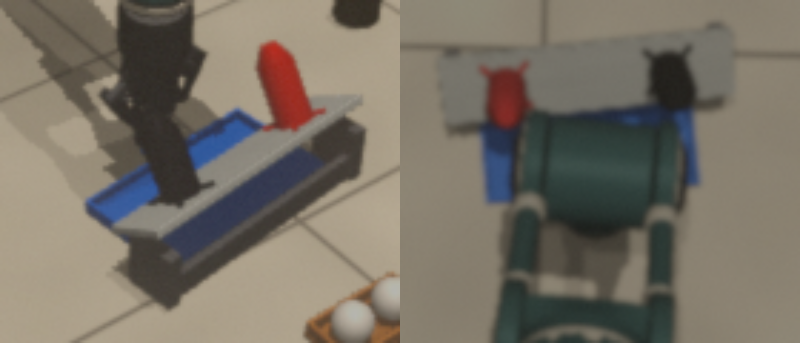

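The tray is under the plate but not yet against the bar. Push on in small steps until the force rises.

jog_arm(commands=[{"travel": [-3,0,0],"rot": [0,0,0],"claw": 255},{"travel": [-3,0,0],"rot": [0,0,0],"claw": 255},{"travel": [-3,0,0],"rot": [0,0,0],"claw": 255},{"travel": [-1,0,0],"rot": [0,0,0],"claw": 255},{"travel": [0,0,0],"rot": [0,0,0],"claw": 255}])

```text
time: 4.95
tool_pos: [0.5615, -0.0121, 0.0154]
tcp_rot: [0.185, -3.128, -0.0]
wrist_force: [-13.2, -1.1, 13.5]
width: 0.155
grip_force: 41.7
```

jog_arm(commands=[{"travel": [-1,0,0],"rot": [0,0,0],"claw": 255},{"travel": [-1,0,0],"rot": [0,0,0],"claw": 255},{"travel": [-1,0,0],"rot": [0,0,0],"claw": 255},{"travel": [0,0,0],"rot": [0,0,0],"claw": 255},{"travel": [0,0,0],"rot": [0,0,0],"claw": 255}])

```text
time: 5.45
tool_pos: [0.5615, -0.0121, 0.0154]
tcp_rot: [0.185, -3.122, 0.0]
wrist_force: [-21.1, -3.1, 22.6]
width: 0.159
grip_force: 42.9
```

Contact is firm: x stopped at 0.5615 while the force climbed to 21 N, so the tray is home. Ease off, release, rise, and head for the red cup.

jog_arm(commands=[{"travel": [4,0,0],"rot": [0,0,0],"claw": 255},{"travel": [0,0,0],"rot": [0,0,0],"claw": 0},{"travel": [0,0,0],"rot": [0,0,0],"claw": 0},{"travel": [0,0,0],"rot": [0,0,0],"claw": 0},{"travel": [0,0,-20],"rot": [0,0,0],"claw": 0}])

```text
time: 5.95
tool_pos: [0.5626, -0.0115, 0.0327]
tcp_rot: [0.185, -3.131, -0.001]
wrist_force: [0.4, 0.5, -0.5]
width: 0.828
grip_force: 0.0
```

jog_arm(commands=[{"travel": [0,0,-45],"rot": [0,0,0],"claw": 0},{"travel": [0,0,-45],"rot": [0,0,0],"claw": 0},{"travel": [0,0,-45],"rot": [0,0,0],"claw": 0},{"travel": [0,0,0],"rot": [0,0,0],"claw": 0},{"travel": [0,0,0],"rot": [0,0,0],"claw": 0}])

```text
time: 6.45
tool_pos: [0.5666, -0.0117, 0.1722]
tcp_rot: [-0.185, 3.132, -0.001]
wrist_force: [0.3, -0.2, -0.6]
width: 1.001
grip_force: 0.0
```

```bash
python3 - <<'E'
from h import *
plan((.4558,-.3216,.14,96.7,0),(.4558,-.3216,.043,96.7,0))
E
```

```text
t 6.45 pos [ 0.5666 -0.0117  0.1722] az 96.8 tilt 0.2 w 1.001 F [ 0.3 -0.2 -0.6] q [-0.06  0.1   1.91  0.    1.13 -1.75]
rot [-0.   0.2  0.1] travel [ 146. -295.   32.] rows 5.9
rot [0. 0. 0.] travel [ 0.  0. 97.] rows 1.9
```

jog_arm(commands=[{"travel": [18,-37,0],"rot": [0,0,0],"claw": 0},{"travel": [18,-37,0],"rot": [0,0,0],"claw": 0},{"travel": [18,-37,0],"rot": [0,0,0],"claw": 0},{"travel": [18,-37,0],"rot": [0,0,0],"claw": 0},{"travel": [18,-37,0],"rot": [0,0,0],"claw": 0}])

```text
time: 6.95
tool_pos: [0.4952, -0.2067, 0.1675]
tcp_rot: [0.185, -3.132, -0.003]
wrist_force: [0.2, 0.3, 0.0]
width: 0.995
grip_force: 0.0
```

jog_arm(commands=[{"travel": [18,-37,0],"rot": [0,0,0],"claw": 0},{"travel": [18,-37,0],"rot": [0,0,0],"claw": 0},{"travel": [20,-36,0],"rot": [0,0,0],"claw": 0},{"travel": [0,0,32],"rot": [0,0,0],"claw": 0},{"travel": [0,0,0],"rot": [0,0,0],"claw": 0}])

```text
time: 7.45
tool_pos: [0.4502, -0.32, 0.1319]
tcp_rot: [0.18, -3.128, -0.012]
wrist_force: [-1.3, 0.5, -0.8]
width: 0.995
grip_force: 0.0
```

```bash
python3 - <<'E'
from h import *
plan((.4558,-.3216,.043,96.7,0))
t=cam('top'); s=cam('scene')
# tray front edge in the frame of the rack, both estimates in world
m=mask(t['color'],'blue',(235,165,110,60)); k=cv2.morphologyEx(m,cv2.MORPH_OPEN,np.ones((7,7),np.uint8))
W=[]
for u in list(range(256,281,2))+list(range(296,320,2)):
    v=np.nonzero(k[:,u])[0]
    if len(v): W.append(onz(t,u,v.max()+.5,.015))
W=np.array(W); q=np.polyfit(W[:,1],W[:,0],1); print('tray front edge x=',q,'yaw',-np.degrees(np.arctan(q[0])))
for v in (192,196,200):
    x=np.nonzero(k[v])[0]; print(v,x.min(),x.max(),(onz(t,x.min()-.5,v,.015)+onz(t,x.max()+.5,v,.015)).round(4)/2) if len(x) else print(v)
E
```

```text
t 7.45 pos [ 0.4502 -0.32    0.1319] az 96.6 tilt 0.7 w 0.995 F [-1.3  0.5 -0.8] q [-0.66  0.13  1.96  0.    1.07 -2.35]
rot [ 0.5 -0.5 -0.1] travel [-5. -2. 89.] rows 1.8
tray front edge x= [-0.11562363  0.57890934] yaw 6.595458932491294
192 250 322 [ 0.616  -0.0072  0.015 ]
196 250 322 [ 0.6042 -0.0075  0.015 ]
200 251 322 [ 0.5925 -0.0092  0.015 ]
```

The tray is home and square: its front-edge yaw is 6.6° against 6.7° for the rack, and its centre is at about (0.645, -0.002). Now the red cup.

jog_arm(commands=[{"travel": [-5,-2,0],"rot": [0.5,-0.5,0],"claw": 0},{"travel": [0,0,30],"rot": [0,0,0],"claw": 0},{"travel": [0,0,30],"rot": [0,0,0],"claw": 0},{"travel": [0,0,29],"rot": [0,0,0],"claw": 0},{"travel": [0,0,0],"rot": [0,0,0],"claw": 0}])

```text
time: 8.05
tool_pos: [0.4589, -0.3211, 0.0462]
tcp_rot: [-0.187, 3.132, -0.006]
wrist_force: [-0.9, 0.0, -0.5]
width: 0.998
grip_force: 0.0
```

jog_arm(commands=[{"travel": [0,0,0],"rot": [0,0,0],"claw": 255},{"travel": [0,0,0],"rot": [0,0,0],"claw": 255},{"travel": [0,0,0],"rot": [0,0,0],"claw": 255},{"travel": [0,0,0],"rot": [0,0,0],"claw": 255},{"travel": [0,0,-20],"rot": [0,0,0],"claw": 255}], force=30)

```text
time: 8.55
tool_pos: [0.4592, -0.3229, 0.0682]
tcp_rot: [-0.185, 3.129, -0.01]
wrist_force: [1.0, 0.6, -2.0]
width: 0.646
grip_force: 31.9
```

```bash
python3 - <<'E'
from h import *
c=cam('scene'); cv2.imwrite('pics/g3.png',cv2.resize(c['color'][170:290,90:250],(800,600)))
plan((.4558,-.3216,.043,96.7,0))
E
```

```text
t 8.6 pos [ 0.4618 -0.3249  0.0729] az 96.8 tilt 0.9 w 0.647 F [ 1.4 -0.5  1.4] q [-0.66  0.2   2.   -0.    0.93 -2.35]
rot [-0.7  0.7  0.1] travel [ 6.  4. 30.] rows 0.6
```

View pics/g3.png

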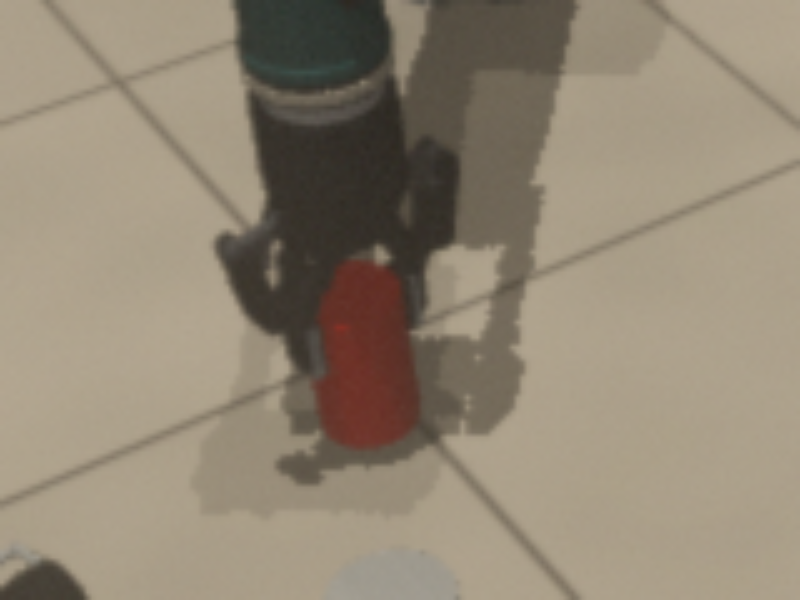

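The red cup is in the jaws at crop (365,350), width 0.647 (about 55 mm), and lifted clear.

```bash
cat >> h.py <<'E'
YAW=6.6; a=-Rt(90+YAW,30)[:,2]; mid=np.array([.6368,-.005,.1456]); yv=Rt(90+YAW)[:,1]
OR=mid+.08*yv-.08*a; OB=mid-.08*yv-.08*a
E
python3 - <<'E'
from h import *
print(OR,OB,a)
p=OR+.156*a
plan((.50,-.30,.25,96.6,0),(p[0]-.03,p[1],.25,96.6,30),(*p,96.6,30),(*(OR+.05*a),96.6,30))
E
```

```text
[0.66733994 0.07906731 0.07631797] [ 0.68572988 -0.07987234  0.07631797] [-0.49668638 -0.05746858  0.8660254 ]
t 8.6 pos [ 0.4618 -0.3249  0.0729] az 96.8 tilt 0.9 w 0.647 F [ 1.4 -0.5  1.4] q [-0.66  0.2   2.   -0.    0.93 -2.35]
rot [-0.7  0.7  0.2] travel [ -41.   20. -177.] rows 3.5
rot [ -0. -30.  -0.] travel [-88. 361.  51.] rows 7.2
rot [0. 0. 0.] travel [-7. -3. 48.] rows 1.0
rot [0. 0. 0.] travel [  0.   0. 106.] rows 2.1
```

jog_arm(commands=[{"travel": [-10,5,-44],"rot": [-0.7,0.7,0],"claw": 255},{"travel": [-10,5,-44],"rot": [0,0,0],"claw": 255},{"travel": [-10,5,-44],"rot": [0,0,0],"claw": 255},{"travel": [-10,5,-44],"rot": [0,0,0],"claw": 255},{"travel": [0,0,0],"rot": [0,-7.5,0],"claw": 255}])

```text
time: 9.1
tool_pos: [0.5059, -0.3015, 0.2555]
tcp_rot: [-0.183, 2.993, 0.001]
wrist_force: [0.9, 0.2, 0.1]
width: 0.645
grip_force: 32.2
```

jog_arm(commands=[{"travel": [0,0,0],"rot": [0,-7.5,0],"claw": 255},{"travel": [0,0,0],"rot": [0,-7.5,0],"claw": 255},{"travel": [0,0,0],"rot": [0,-7.5,0],"claw": 255},{"travel": [-11,40,6],"rot": [0,0,0],"claw": 255},{"travel": [-11,40,6],"rot": [0,0,0],"claw": 255}])

```text
time: 9.6
tool_pos: [0.5371, -0.1926, 0.2567]
tcp_rot: [-0.086, 2.666, -0.0]
wrist_force: [0.2, 0.0, -1.1]
width: 0.646
grip_force: 32.2
```

jog_arm(commands=[{"travel": [-11,40,6],"rot": [0,0,0],"claw": 255},{"travel": [-11,40,6],"rot": [0,0,0],"claw": 255},{"travel": [-11,40,6],"rot": [0,0,0],"claw": 255},{"travel": [-11,40,6],"rot": [0,0,0],"claw": 255},{"travel": [-11,40,6],"rot": [0,0,0],"claw": 255}])

```text
time: 10.1
tool_pos: [0.5876, 0.0128, 0.2526]
tcp_rot: [-0.091, 2.666, 0.002]
wrist_force: [0.5, -0.6, -1.8]
width: 0.647
grip_force: 32.2
```

```bash
python3 - <<'E'
from h import *
plan((*(OR+.156*a),96.6,30),(*(OR+.05*a),96.6,30))
E
```

```text
t 10.1 pos [0.5876 0.0128 0.2526] az 93.7 tilt 27.2 w 0.647 F [ 0.5 -0.6 -1.8] q [-0.04 -0.21  2.12  0.05  0.76 -1.71]
rot [-2.1 -2.8 -2.2] travel [13. 57. 40.] rows 1.1
rot [0. 0. 0.] travel [  0.   0. 106.] rows 2.1
```

jog_arm(commands=[{"travel": [0,0,0],"rot": [-2.1,-2.8,-2.2],"claw": 255},{"travel": [6,28,0],"rot": [0,0,0],"claw": 255},{"travel": [7,29,0],"rot": [0,0,0],"claw": 255},{"travel": [0,0,40],"rot": [0,0,0],"claw": 255},{"travel": [0,0,0],"rot": [0,0,0],"claw": 255}])

```text
time: 10.6
tool_pos: [0.5872, 0.0698, 0.2059]
tcp_rot: [-0.155, 2.624, 0.041]
wrist_force: [-1.5, -0.6, -1.7]
width: 0.65
grip_force: 32.4
```

```bash
python3 - <<'E'
from h import *
c=cam('scene'); t=cam('top'); cv2.imwrite('pics/g4.png',np.hstack([cv2.resize(c['color'][140:260,240:380],(400,343)),cv2.resize(t['color'][120:240,200:340],(400,343))]))
plan((*(OR+.156*a),96.6,30),(*(OR+.05*a),96.6,30))
E
```

```text
t 10.7 pos [0.5886 0.069  0.2096] az 96.7 tilt 29.7 w 0.649 F [ 1.  -0.2 -0.8] q [ 0.06 -0.18  2.19  0.05  0.61 -1.66]
rot [ 0.  -0.3  0.1] travel [-2.  1. -1.] rows 0.0
rot [0. 0. 0.] travel [  0.   0. 106.] rows 2.1
```

View pics/g4.png

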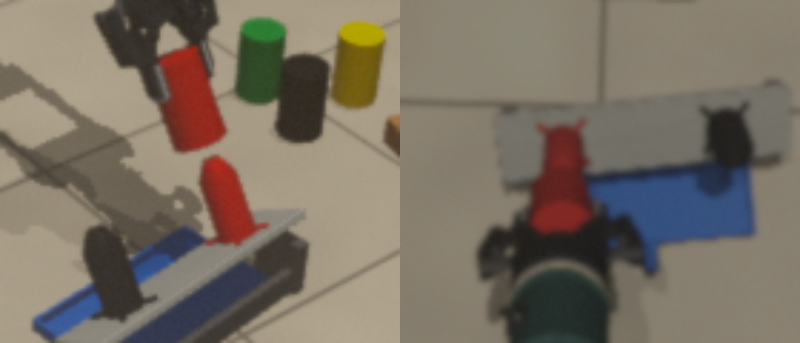

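The red cup is held just above the red peg tip (scene crop: mouth (200,138), tip (212,160)). I'll check its lean numerically against the expected axis.

```bash
python3 - <<'E'
from h import *
c=cam('scene'); t=cam('top')
s=monitor.read_state(); T=np.array(s['tool_pos']); R=Ro.from_rotvec(s['tcp_rot']).as_matrix(); z=-R[:,2]
m0=T-.046*z; print('expected mouth',m0,'axis',z)
for n,c in(('scene',c),('top',c if 0 else t)):
    print(n,'exp mouth',proj(c,m0).round(1),'bottom',proj(c,m0+.09*z).round(1),'peg foot,tip',proj(c,OR).round(1),proj(c,OR+.08*a).round(1), 'slope at cup exp du/dv',)
hsv=cv2.cvtColor(c['color'],cv2.COLOR_BGR2HSV).astype(int)
c=cam('scene'); hsv=cv2.cvtColor(c['color'],cv2.COLOR_BGR2HSV).astype(int); m=((hsv[...,0]<10)|(hsv[...,0]>170))&(hsv[...,1]>115)
for v in range(156,226,2):
    x=np.nonzero(m[v,285:345])[0]+285
    if len(x): print((v,int(x.min()),int(x.max())),end=' ')
E
```

```text
expected mouth [0.61264671 0.07121666 0.17214486] axis [-0.4957753  -0.05754213  0.86654241]
scene exp mouth [310.4 187. ] bottom [300.2 157. ] peg foot,tip [323.  222.5] [314.2 196.8] slope at cup exp du/dv
top exp mouth [256.1 185.1] bottom [255.9 198.9] peg foot,tip [255.8 170.5] [255.6 180.9] slope at cup exp du/dv
(156, 302, 310) (158, 297, 310) (160, 295, 311) (162, 297, 312) (164, 298, 312) (166, 298, 313) (168, 299, 313) (170, 300, 314) (172, 300, 314) (174, 299, 315) (176, 296, 316) (178, 297, 316) (180, 298, 317) (182, 299, 318) (184, 299, 319) (186, 300, 318) (188, 301, 315) (190, 302, 311) (196, 312, 318) (198, 311, 320) (200, 311, 322) (202, 310, 323) (204, 310, 323) (206, 311, 324) (208, 312, 325) (210, 312, 325) (212, 313, 326) (214, 314, 327) (216, 314, 327) (218, 315, 333) (220, 316, 329) (222, 316, 327) (224, 312, 324)
```

The cup lines up: its edge slope is 0.32 against 0.34 expected, and its axis runs through the tip. Advance onto the peg.

jog_arm(commands=[{"travel": [-2,1,15],"rot": [0,-0.3,0],"claw": 255},{"travel": [0,0,15],"rot": [0,0,0],"claw": 255},{"travel": [0,0,15],"rot": [0,0,0],"claw": 255},{"travel": [0,0,12],"rot": [0,0,0],"claw": 255},{"travel": [0,0,0],"rot": [0,0,0],"claw": 255}])

```text
time: 11.35
tool_pos: [0.6203, 0.0727, 0.1625]
tcp_rot: [-0.151, 2.61, 0.04]
wrist_force: [4.1, -4.2, -2.6]
width: 0.643
grip_force: 32.2
```

jog_arm(commands=[{"travel": [0,0,10],"rot": [0,0,0],"claw": 255},{"travel": [0,0,10],"rot": [0,0,0],"claw": 255},{"travel": [0,0,10],"rot": [0,0,0],"claw": 255},{"travel": [0,0,8],"rot": [0,0,0],"claw": 255},{"travel": [0,0,0],"rot": [0,0,0],"claw": 255}])

```text
time: 11.85
tool_pos: [0.6398, 0.0757, 0.1293]
tcp_rot: [-0.151, 2.61, 0.041]
wrist_force: [7.0, -2.0, -1.5]
width: 0.64
grip_force: 32.6
```

```bash
python3 - <<'E'
from h import *
plan((*(OR+.046*a),96.6,30))
E
```

```text
t 11.85 pos [0.6398 0.0757 0.1293] az 96.6 tilt 30.3 w 0.64 F [ 7.  -2.  -1.5] q [ 0.07  0.02  2.18  0.06  0.42 -1.67]
rot [0.  0.3 0. ] travel [ 2.  0. 14.] rows 0.3
```

A light side load of +7 N in x. I'll shift 3 mm that way and go on to the ribs.

jog_arm(commands=[{"travel": [-3,-1,3],"rot": [0,0,0],"claw": 255},{"travel": [0,0,4],"rot": [0,0,0],"claw": 255},{"travel": [0,0,4],"rot": [0,0,0],"claw": 255},{"travel": [0,0,3],"rot": [0,0,0],"claw": 255},{"travel": [0,0,0],"rot": [0,0,0],"claw": 255}])

```text
time: 12.35
tool_pos: [0.649, 0.0763, 0.1222]
tcp_rot: [-0.151, 2.609, 0.042]
wrist_force: [-15.5, -1.7, 22.3]
width: 0.643
grip_force: 27.0
```

jog_arm(commands=[{"travel": [0,0,1],"rot": [0,0,0],"claw": 255},{"travel": [0,0,1],"rot": [0,0,0],"claw": 255},{"travel": [0,0,1],"rot": [0,0,0],"claw": 255},{"travel": [0,0,0],"rot": [0,0,0],"claw": 255},{"travel": [0,0,0],"rot": [0,0,0],"claw": 255}])

```text
time: 12.85
tool_pos: [0.6507, 0.0765, 0.1206]
tcp_rot: [-0.15, 2.608, 0.043]
wrist_force: [-18.3, -3.2, 27.4]
width: 0.638
grip_force: 26.4
```

```bash
python3 - <<'E'
from h import *
plan((*(OR+.046*a),96.6,30))
E
```

```text
t 12.85 pos [0.6507 0.0765 0.1206] az 96.6 tilt 30.4 w 0.638 F [-18.3  -3.2  27.4] q [ 0.06  0.05  2.16  0.07  0.39 -1.68]
rot [ 0.1  0.4 -0. ] travel [8. 1. 1.] rows 0.2
```

33 N along the peg at the expected depth, so it is down on the ribs. Release and back off along the axis.

jog_arm(commands=[{"travel": [0,0,-2],"rot": [0,0,0],"claw": 0},{"travel": [0,0,0],"rot": [0,0,0],"claw": 0},{"travel": [0,0,0],"rot": [0,0,0],"claw": 0},{"travel": [0,0,0],"rot": [0,0,0],"claw": 0},{"travel": [0,0,-30],"rot": [0,0,0],"claw": 0}])

```text
time: 13.35
tool_pos: [0.6308, 0.0741, 0.1385]
tcp_rot: [-0.152, 2.621, 0.041]
wrist_force: [-0.7, -1.2, 0.6]
width: 0.998
grip_force: 0.0
```

jog_arm(commands=[{"travel": [0,0,-40],"rot": [0,0,0],"claw": 0},{"travel": [0,0,-40],"rot": [0,0,0],"claw": 0},{"travel": [0,0,0],"rot": [0,7.6,0],"claw": 0},{"travel": [0,0,0],"rot": [0,7.6,0],"claw": 0},{"travel": [0,0,0],"rot": [0,7.6,0],"claw": 0}])

```text
time: 13.85
tool_pos: [0.5933, 0.0695, 0.215]
tcp_rot: [-0.175, 3.011, 0.011]
wrist_force: [0.7, 0.6, -0.1]
width: 1.001
grip_force: 0.0
```

jog_arm(commands=[{"travel": [0,0,0],"rot": [0,7.6,0],"claw": 0},{"travel": [0,40,0],"rot": [0,0,0],"claw": 0},{"travel": [0,40,0],"rot": [0,0,0],"claw": 0},{"travel": [0,0,0],"rot": [0,0,0],"claw": 0},{"travel": [0,0,0],"rot": [0,0,0],"claw": 0}])

```text
time: 14.35
tool_pos: [0.5839, 0.1497, 0.212]
tcp_rot: [0.185, -3.13, 0.001]
wrist_force: [0.1, -0.3, -0.8]
width: 1.002
grip_force: 0.0
```

```bash
python3 - <<'E'
from h import *
plan((.4915,.3375,.14,96.6,0),(.4915,.3375,.046,96.6,0))
c=cam('scene'); t=cam('top'); cv2.imwrite('pics/g5.png',np.hstack([cv2.resize(c['color'][140:260,240:380],(400,343)),cv2.resize(t['color'][130:250,180:320],(400,343))]))
print('expected seated red bottom',proj(c,OR+.09*a),proj(t,OR+.09*a))
E
```

```text
t 14.35 pos [0.5839 0.1497 0.212 ] az 96.8 tilt 0.4 w 1.002 F [ 0.1 -0.3 -0.8] q [ 0.21  0.15  1.78  0.    1.22 -1.48]
rot [-0.  -0.4  0.2] travel [ 70. 197.  72.] rows 3.9
rot [0. 0. 0.] travel [ 0.  0. 94.] rows 1.9
expected seated red bottom [313.08687365 193.5872801 ] [255.5778772  182.25746589]
```

View pics/g5.png

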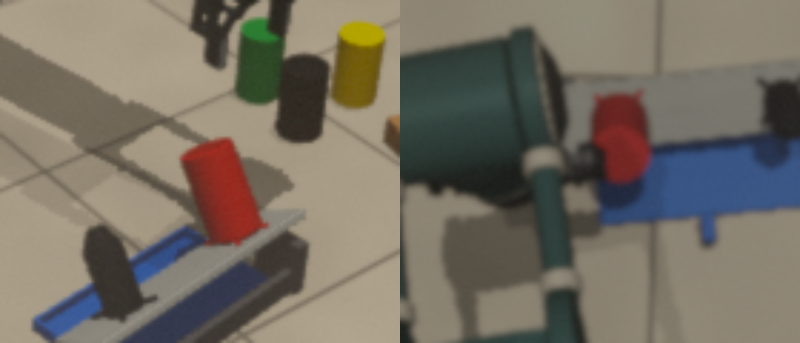

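The red cup is hung and down on its ribs (crop (222,190), rim at the red ribs near (235,238)). On to the black cup.

jog_arm(commands=[{"travel": [14,39,0],"rot": [0,-0.4,0.2],"claw": 0},{"travel": [14,39,0],"rot": [0,0,0],"claw": 0},{"travel": [14,39,0],"rot": [0,0,0],"claw": 0},{"travel": [14,39,0],"rot": [0,0,0],"claw": 0},{"travel": [14,41,0],"rot": [0,0,0],"claw": 0}])

```text
time: 14.95
tool_pos: [0.4922, 0.3365, 0.2133]
tcp_rot: [-0.173, 3.134, 0.0]
wrist_force: [1.3, 0.5, -0.1]
width: 1.003
grip_force: 0.0
```

jog_arm(commands=[{"travel": [0,0,36],"rot": [0,0,0],"claw": 0},{"travel": [0,0,36],"rot": [0,0,0],"claw": 0},{"travel": [0,0,0],"rot": [0,0,0],"claw": 0},{"travel": [0,0,0],"rot": [0,0,0],"claw": 0},{"travel": [0,0,0],"rot": [0,0,0],"claw": 0}])

```text
time: 15.45
tool_pos: [0.4943, 0.3368, 0.1434]
tcp_rot: [-0.174, 3.132, 0.003]
wrist_force: [1.0, 0.4, 0.1]
width: 0.997
grip_force: 0.0
```

```bash
python3 - <<'E'
from h import *
plan((.4915,.3375,.046,96.6,0))
E
```

```text
t 15.45 pos [0.4943 0.3368 0.1434] az 96.4 tilt 0.3 w 0.997 F [1.  0.4 0.1] q [ 0.56  0.19  1.87 -0.    1.08 -1.12]
rot [ 0.1  0.3 -0.2] travel [ 3.  1. 97.] rows 1.9
```

jog_arm(commands=[{"travel": [3,1,17],"rot": [0,0.3,0],"claw": 0},{"travel": [0,0,30],"rot": [0,0,0],"claw": 0},{"travel": [0,0,30],"rot": [0,0,0],"claw": 0},{"travel": [0,0,20],"rot": [0,0,0],"claw": 0},{"travel": [0,0,0],"rot": [0,0,0],"claw": 0}])

```text
time: 15.95
tool_pos: [0.487, 0.3358, 0.0408]
tcp_rot: [0.175, -3.128, 0.004]
wrist_force: [-0.3, -0.6, -0.2]
width: 0.999
grip_force: 0.0
```

jog_arm(commands=[{"travel": [0,0,0],"rot": [0,0,0],"claw": 255},{"travel": [0,0,0],"rot": [0,0,0],"claw": 255},{"travel": [0,0,0],"rot": [0,0,0],"claw": 255},{"travel": [0,0,0],"rot": [0,0,0],"claw": 255},{"travel": [0,0,0],"rot": [0,0,0],"claw": 255}])

```text
time: 16.45
tool_pos: [0.4909, 0.3384, 0.0462]
tcp_rot: [-0.177, 3.136, 0.003]
wrist_force: [0.1, -0.9, 6.4]
width: 0.645
grip_force: 32.2
```

```bash
python3 - <<'E'
from h import *
p=OB+.170*a
plan((.4915,.3375,.26,96.6,0),(.50,.22,.26,96.6,30),(p[0]-.03,p[1],.26,96.6,30),(*p,96.6,30))
E
```

```text
t 16.45 pos [0.4909 0.3384 0.0462] az 96.4 tilt 0.1 w 0.645 F [ 0.1 -0.9  6.4] q [ 0.56  0.29  1.94  0.    0.91 -1.12]
rot [ 0.1  0.  -0.2] travel [  -0.   -1. -214.] rows 4.3
rot [ -0. -30.  -0.] travel [   4. -118.   -3.] rows 3.5
rot [0. 0. 0.] travel [ -31. -316.   18.] rows 6.3
rot [0. 0. 0.] travel [-8. -3. 46.] rows 0.9
```

Gripped (width 0.645). Lift, tilt, and carry to the black peg.

jog_arm(commands=[{"travel": [0,0,-43],"rot": [0,0,0],"claw": 255},{"travel": [0,0,-43],"rot": [0,0,0],"claw": 255},{"travel": [0,0,-43],"rot": [0,0,0],"claw": 255},{"travel": [0,0,-43],"rot": [0,0,0],"claw": 255},{"travel": [0,0,-42],"rot": [0,0,0],"claw": 255}])

```text
time: 16.95
tool_pos: [0.4895, 0.3373, 0.26]
tcp_rot: [0.177, -3.134, -0.001]
wrist_force: [0.3, -0.4, -0.4]
width: 0.648
grip_force: 32.5
```

jog_arm(commands=[{"travel": [0,-30,0],"rot": [0,0,0],"claw": 255},{"travel": [0,0,0],"rot": [0,-7.5,0],"claw": 255},{"travel": [0,0,0],"rot": [0,-7.5,0],"claw": 255},{"travel": [0,0,0],"rot": [0,-7.5,0],"claw": 255},{"travel": [0,0,0],"rot": [0,-7.5,0],"claw": 255}])

```text
time: 17.45
tool_pos: [0.4933, 0.3077, 0.2591]
tcp_rot: [-0.146, 2.611, 0.043]
wrist_force: [1.1, -1.6, -1.2]
width: 0.644
grip_force: 32.5
```

jog_arm(commands=[{"travel": [-3,-40,1],"rot": [0,0,0],"claw": 255},{"travel": [-3,-40,1],"rot": [0,0,0],"claw": 255},{"travel": [-3,-40,1],"rot": [0,0,0],"claw": 255},{"travel": [-3,-40,1],"rot": [0,0,0],"claw": 255},{"travel": [-3,-40,1],"rot": [0,0,0],"claw": 255}])

```text
time: 17.95
tool_pos: [0.5305, 0.1095, 0.2612]
tcp_rot: [-0.149, 2.617, 0.04]
wrist_force: [0.5, 0.3, -1.6]
width: 0.643
grip_force: 32.5
```

jog_arm(commands=[{"travel": [-3,-40,1],"rot": [0,0,0],"claw": 255},{"travel": [-3,-40,1],"rot": [0,0,0],"claw": 255},{"travel": [-3,-40,1],"rot": [0,0,0],"claw": 255},{"travel": [0,-40,0],"rot": [0,0,0],"claw": 255},{"travel": [0,0,0],"rot": [0,0,0],"claw": 255}])

```text
time: 18.45
tool_pos: [0.5585, -0.0521, 0.2632]
tcp_rot: [-0.139, 2.617, 0.036]
wrist_force: [0.3, 0.3, -0.6]
width: 0.646
grip_force: 32.5
```

```bash
python3 - <<'E'
from h import *
plan((*(OB+.156*a),96.6,30),(*(OB+.046*a),96.6,30))
E
```

```text
t 18.45 pos [ 0.5585 -0.0521  0.2632] az 96.1 tilt 29.8 w 0.646 F [ 0.3  0.3 -0.6] q [-0.24 -0.29  2.18  0.24  0.77 -2.05]
rot [-0.3 -0.2 -0.4] travel [-13. -42.  67.] rows 1.3
rot [0. 0. 0.] travel [ -0.  -0. 110.] rows 2.2
```

jog_arm(commands=[{"travel": [-17,-42,0],"rot": [-0.3,-0.2,-0.4],"claw": 255},{"travel": [0,0,33],"rot": [0,0,0],"claw": 255},{"travel": [0,0,34],"rot": [0,0,0],"claw": 255},{"travel": [0,0,0],"rot": [0,0,0],"claw": 255},{"travel": [0,0,0],"rot": [0,0,0],"claw": 255}])

```text
time: 18.95
tool_pos: [0.61, -0.082, 0.2121]
tcp_rot: [-0.159, 2.616, 0.047]
wrist_force: [-0.6, -0.1, -0.3]
width: 0.642
grip_force: 32.6
```

```bash
python3 - <<'E'
from h import *
c=cam('scene'); t=cam('top'); cv2.imwrite('pics/g6.png',np.hstack([cv2.resize(c['color'][160:280,210:350],(400,343)),cv2.resize(t['color'][120:240,240:380],(400,343))]))
plan((*(OB+.156*a),96.6,30),(*(OB+.046*a),96.6,30))
E
```

```text
t 19.05 pos [ 0.6113 -0.0826  0.2149] az 97.0 tilt 30.1 w 0.647 F [ 0.2  0.5 -0.6] q [-0.29 -0.12  2.13  0.33  0.67 -2.2 ]
rot [0.2 0.1 0.3] travel [ 5. -6.  1.] rows 0.1
rot [0. 0. 0.] travel [ -0.  -0. 110.] rows 2.2
```

View pics/g6.png

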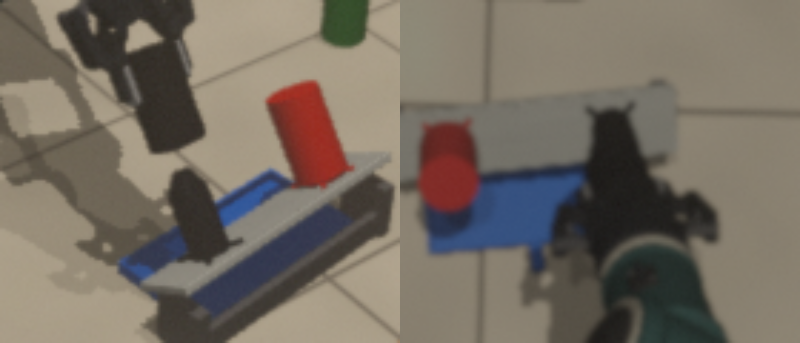

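The black cup sits above the black peg (mouth (178,142), tip (186,172)), and the red cup is still seated. Nudge sideways and advance.

jog_arm(commands=[{"travel": [0,-5,15],"rot": [0.2,0,0.3],"claw": 255},{"travel": [0,0,15],"rot": [0,0,0],"claw": 255},{"travel": [0,0,15],"rot": [0,0,0],"claw": 255},{"travel": [0,0,12],"rot": [0,0,0],"claw": 255},{"travel": [0,0,0],"rot": [0,0,0],"claw": 255}])

```text
time: 19.55
tool_pos: [0.6391, -0.084, 0.1614]
tcp_rot: [-0.151, 2.617, 0.044]
wrist_force: [-0.4, 0.0, -1.5]
width: 0.645
grip_force: 32.6
```

jog_arm(commands=[{"travel": [0,0,10],"rot": [0,0,0],"claw": 255},{"travel": [0,0,10],"rot": [0,0,0],"claw": 255},{"travel": [0,0,10],"rot": [0,0,0],"claw": 255},{"travel": [0,0,8],"rot": [0,0,0],"claw": 255},{"travel": [0,0,0],"rot": [0,0,0],"claw": 255}])

```text
time: 20.05
tool_pos: [0.6584, -0.0823, 0.1293]
tcp_rot: [-0.15, 2.616, 0.043]
wrist_force: [-0.6, 0.8, -0.7]
width: 0.649
grip_force: 32.6
```

```bash
python3 - <<'E'
from h import *
plan((*(OB+.046*a),96.6,30))
E
```

```text
t 20.05 pos [ 0.6584 -0.0823  0.1293] az 96.6 tilt 29.9 w 0.649 F [-0.6  0.8 -0.7] q [-0.26  0.07  2.12  0.4   0.49 -2.25]
rot [ 0.1 -0.1 -0.1] travel [ 3. -1. 14.] rows 0.3
```

No contact on the way in. On to the ribs.

jog_arm(commands=[{"travel": [0,0,5],"rot": [0,0,0],"claw": 255},{"travel": [0,0,4],"rot": [0,0,0],"claw": 255},{"travel": [0,0,3],"rot": [0,0,0],"claw": 255},{"travel": [0,0,2],"rot": [0,0,0],"claw": 255},{"travel": [0,0,0],"rot": [0,0,0],"claw": 255}])

```text
time: 20.55
tool_pos: [0.6658, -0.0821, 0.1214]
tcp_rot: [-0.151, 2.613, 0.042]
wrist_force: [-16.6, -1.2, 16.7]
width: 0.643
grip_force: 32.4
```

jog_arm(commands=[{"travel": [0,0,1],"rot": [0,0,0],"claw": 255},{"travel": [0,0,1],"rot": [0,0,0],"claw": 255},{"travel": [0,0,1],"rot": [0,0,0],"claw": 255},{"travel": [0,0,0],"rot": [0,0,0],"claw": 255},{"travel": [0,0,0],"rot": [0,0,0],"claw": 255}])

```text
time: 21.05
tool_pos: [0.6675, -0.0822, 0.1211]
tcp_rot: [-0.15, 2.61, 0.041]
wrist_force: [-27.1, -1.8, 28.9]
width: 0.646
grip_force: 31.0
```

Seated: about 39 N along the peg at the same depth as the red cup. Release, back off, and clear.

jog_arm(commands=[{"travel": [0,0,-2],"rot": [0,0,0],"claw": 0},{"travel": [0,0,0],"rot": [0,0,0],"claw": 0},{"travel": [0,0,0],"rot": [0,0,0],"claw": 0},{"travel": [0,0,0],"rot": [0,0,0],"claw": 0},{"travel": [0,0,-30],"rot": [0,0,0],"claw": 0}])

```text
time: 21.55
tool_pos: [0.6492, -0.0824, 0.1392]
tcp_rot: [-0.15, 2.622, 0.046]
wrist_force: [0.6, 0.5, 0.5]
width: 1.0
grip_force: 0.0
```

jog_arm(commands=[{"travel": [0,0,-40],"rot": [0,0,0],"claw": 0},{"travel": [0,0,-40],"rot": [0,0,0],"claw": 0},{"travel": [0,0,-40],"rot": [0,0,0],"claw": 0},{"travel": [0,-40,-10],"rot": [0,0,0],"claw": 0},{"travel": [0,-40,0],"rot": [0,0,0],"claw": 0}])

```text
time: 22.05
tool_pos: [0.597, -0.171, 0.2607]
tcp_rot: [-0.154, 2.608, 0.038]
wrist_force: [0.8, -0.6, 0.3]
width: 1.001
grip_force: 0.0
```

jog_arm(commands=[{"travel": [0,-40,0],"rot": [0,0,0],"claw": 0},{"travel": [0,-40,0],"rot": [0,0,0],"claw": 0},{"travel": [0,-30,0],"rot": [0,0,0],"claw": 0},{"travel": [0,0,0],"rot": [0,0,0],"claw": 0},{"travel": [0,0,0],"rot": [0,0,0],"claw": 0}])

```text
time: 22.55
tool_pos: [0.611, -0.2765, 0.2579]
tcp_rot: [-0.139, 2.623, 0.037]
wrist_force: [0.3, 0.1, 0.1]
width: 0.997
grip_force: 0.0
```

```bash
python3 - <<'E'
from h import *
c=cam('scene'); t=cam('top'); cv2.imwrite('pics/g7.png',np.hstack([cv2.resize(c['color'][160:280,210:350],(400,343)),cv2.resize(t['color'][130:250,220:360],(400,343))]))
s=monitor.read_state(); print(s['tool_pos'],s['width'],s['wrist_force'])
for n,O in(('r',OR),('b',OB)): print(n,[proj(k,O+.09*a).round(1) for k in(c,t)])
E
```

```text
[ 0.61080095 -0.27513489  0.25788637] 1.0021063573152527 [ 0.30036135  0.63739463 -0.68294365]
r [array([313.1, 193.6]), array([255.6, 182.3])]
b [array([271.9, 217.5]), array([316. , 176.7])]
```

View pics/g7.png

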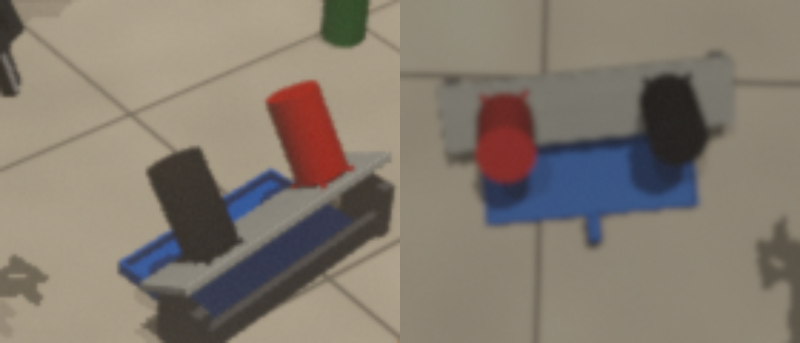

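Both cups hang on their own pegs: bottom centres are at scene (312.6,192.5) and (271.3,216), within about 1.5 px of the predicted seated positions. The tray is home and square, and the gripper is clear. Handing in.

```bash
python3 -c "
from h import *
print(workorder.finish_job())"
```

```text
the job is handed in; nothing more can be done
None
```

I handed the job in at about 22.7 s of the 72 s allowed; the system returned no verdict. By my last pictures both cups are fully down on the pegs of their own colour, the tray is home and square against the back stop, and the gripper is clear. I kept the arm clear of the cork block and the jar, but took no final picture of them.

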